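Snap the food box lid shut all round

TASK

One of the two food boxes on the pastry bench has its lid only laid on, with the rim standing up at all four corners: press the rim down, section by section with a fingertip, until every corner has clicked shut. Do not pick up or push away the box, and leave the other box and the things around it where they are.

Things in the scene. Friction and masses are not known exactly. Their poses are not given: they have to be found in the camera images.
- tub: the food box to close: white tub 128 x 158 mm, 80 mm tall, with a grey lid laid on it; about 0.9 kg, loose on the bench. Origin: centre of its underside; x across the short side (away from the robot at yaw 0), y along the long side, z up. It is the box whose lid rim stands 10 mm higher than the other's, with a gap under it.
- lid_middle (a point): centre of the lid's recessed middle panel, 82 mm above the bench, under the bar grip (16 x 60 mm along y, top 102 mm above the bench; not needed). Lid 140 x 170 mm; its rim, 22 mm wide, is cut into four separate L-shaped corner sections, each reaching to mid-side. Their top face is 97 mm above the bench when sprung up (all start so) and 87 mm when shut.
- front_left_top (a point): top face of the box's front left rim section (-x, +y corner of the box), at the centre of its 22 x 22 mm corner square, 59 mm in x and 74 mm in y from the box's middle; it goes down with the section. Pressing straight down anywhere on the section moves it.
- front_left (a joint): how far the front left section is pressed down, m: 0 sprung up, 0.010 clicked shut. It first yields at about 9 N (a lighter push does not move it), resists less as it goes down, and past 4 to 5 mm snaps by itself to 0.010 and stays; released sooner it springs back up. At 0.010 it is on a hard stop.
- front_right_top (a point): top face of the box's front right rim section (-x, -y corner of the box), at the centre of its 22 x 22 mm corner square, 59 mm in x and 74 mm in y from the box's middle; it goes down with the section. Pressing straight down anywhere on the section moves it.
- front_right (a joint): how far the front right section is pressed down, m: 0 sprung up, 0.010 clicked shut. It first yields at about 9 N (a lighter push does not move it), resists less as it goes down, and past 4 to 5 mm snaps by itself to 0.010 and stays; released sooner it springs back up. At 0.010 it is on a hard stop.
- rear_left_top (a point): top face of the box's rear left rim section (+x, +y corner of the box), at the centre of its 22 x 22 mm corner square, 59 mm in x and 74 mm in y from the box's middle; it goes down with the section. Pressing straight down anywhere on the section moves it.
- rear_left (a joint): how far the rear left section is pressed down, m: 0 sprung up, 0.010 clicked shut. It first yields at about 9 N (a lighter push does not move it), resists less as it goes down, and past 4 to 5 mm snaps by itself to 0.010 and stays; released sooner it springs back up. At 0.010 it is on a hard stop.
- rear_right_top (a point): top face of the box's rear right rim section (+x, -y corner of the box), at the centre of its 22 x 22 mm corner square, 59 mm in x and 74 mm in y from the box's middle; it goes down with the section. Pressing straight down anywhere on the section moves it.
- rear_right (a joint): how far the rear right section is pressed down, m: 0 sprung up, 0.010 clicked shut. It first yields at about 9 N (a lighter push does not move it), resists less as it goes down, and past 4 to 5 mm snaps by itself to 0.010 and stays; released sooner it springs back up. At 0.010 it is on a hard stop.
- shut_box: bystander: the same kind of box, its lid already shut all round (rim top 87 mm above the bench); origin: centre of its underside, axes as for the other box
- ramekin_a: bystander: small white ramekin, 72 mm across, 42 mm tall, beside one box; origin: centre of its underside
- ramekin_b: bystander: the same kind of ramekin beside the other box
- cutter: bystander: steel pastry ring, 60 mm across, 45 mm tall, between the boxes; origin: centre of its underside
- jar: bystander: amber jar, 56 mm across, 85 mm tall, between the boxes; origin: centre of its underside
- spatula: bystander: spatula lying behind the boxes, its length along its own x
- bottle: bystander: clear bottle, 60 mm across, 160 mm tall, at the right-hand side; origin: centre of its underside
Not all that is in view belongs to the job. Leave any purple look-alike of the tub alone.

How it is judged (in metres and radians):
At the end, for the whole second after the job is handed in: all four rim sections are clicked shut (each joint at 8.5 mm or more of its 10 mm), the box stands level within 40 mm of where it was, and the other things are within 30 mm of where they were (value of joint front_left between 0.0085 and 0.0125 m and value of joint front_right between 0.0085 and 0.0125 m and value of joint rear_left between 0.0085 and 0.0125 m and value of joint rear_right between 0.0085 and 0.0125 m and distance of tub from where it was at the start of the episode below 0.04 m and angle between tub's own z axis and vertical below 0.05 rad and linear speed of tub below 0.02 m/s and distance of each of shut_box, ramekin_a, ramekin_b, cutter, jar, spatula, bottle from where it was at the start of the episode below 0.03 m); the robot touches nothing.
It fails at once if the box being closed is lifted, tipped or carried off (height (world z) of tub above 0.012 m or angle between tub's own z axis and vertical above 0.15 rad or distance of tub from where it was at the start of the episode above 0.06 m).
It fails at once if another thing on the bench is shoved, lifted or knocked over (distance of any of shut_box, ramekin_a, ramekin_b, cutter, jar, spatula, bottle from where it was at the start of the episode above 0.03 m or angle between any of shut_box, ramekin_a, ramekin_b, cutter, jar, bottle's own z axis and vertical above 0.3 rad).
It also fails if it takes over 45 s, if anything falls off the work surface, if the arm or the gripper's body presses on something with over 40 N, if the wrist force passes 120 N, or if a joint passes its speed limit or range.

ROBOT

A 6-joint arm with a two-finger parallel gripper is mounted at the origin on the work surface. World frame = base frame: x ahead of the robot, y to its left, z up, the work surface at z = 0. Lengths are in mm, angles in rad, forces in N, time in s.
With the tool pointing down it reaches from about 300 to 775 mm from the base axis. Payload 14.6 kg.
Tool frame: the origin (TCP) lies between the finger pads; the fingertips stand 25 mm ahead of it and the grasp point (between the pads) lies 6 mm ahead of it; z points along the fingers, y is the line along which they close (so a half turn about z gives the same grasp; the last joint's range is limited). The gripper opens to 94 mm and grips with 3 to 60 N. Pads are 16 mm wide; open, the fingers measure 119 mm over their backs; the gripper's body (75 mm by 177 mm) begins 78 mm behind the grasp point.
Start: joints at [-1.306, 0.3, 1.521, -0, 1.321, -0.067], TCP at [179.153, -519.994, 193.246] pointing down, gripper open.
Joint ranges: [-3.03, 3.03], [-0.79, 2.21], [0.23, 2.52], [-1.04, 4.18], [0, 3.07], [-2.55, 2.55]. Speed limits (rad/s): [2.22, 2.22, 2.57, 3.14, 3.14, 3.14].

INTERFACE

Orientations are given as [roll, pitch, yaw] about the fixed x, y, z axes, in that order (R = Rz(yaw) Ry(pitch) Rx(roll)).
In Python, from cell import manip gives the robot as it stands. The module is installed in compiled form; this text tells all that it offers.
- The arm moves only by the tool step_arm, never from a script. Its argument "series" is one flat list of numbers, 5 for each row, row after row: the shift along the world's x, y, z in mm, then the turn about the world's z in rad, then the closure, from 0 (fully open) to 1 (shut). In form: [dx, dy, dz, spin, jaw, dx, dy, dz, spin, jaw, ...]. A call has 1 to 20 rows; each row shifts and turns the commanded pose from where the row before left it; what a row does not reach is not made up. A row lasts 1/8 s, in which the tool goes at most 62.5 mm and 10.7 degrees, less where a joint would pass 70% of its speed; a pose out of reach is approached as far as the arm can. A call is refused whole if a number of a shift passes 62.5 or a number of a turn 0.188, either way. A call with a gripper value outside its range is refused whole. The fingers move at their own pace and stop on an object; "squeeze" is the grip in N (left out, the last holds). Time passes only in rows, so rows that do not move let the fingers close. It gives the time, the measured TCP pose, the force, the opening and the grip force at its end, in the units of the state.
- manip.read_state(): the state, without advancing time (a new reading comes with each control period).
- manip.camera(name): name is "scene" or "top" or "wrist"; returns (picture, depth): 400x640x3 uint8, blue, green, red; 400x640 float32, mm along the optical axis (not along the pixel's ray), 0 where there is no reading.
- manip.camera_info(name): a dict with "fovy" (degrees; the focal length in pixels is half the picture's height over the tangent of half this angle, whatever the lens; pixels are square), "cx", "cy" (the principal point, pixels), "eye" and "orientation" of the camera in the world. Camera axes: x right, y down, z forward; pixel columns grow to the right and rows downward; lengths in mm; the calibration is good to about 2 mm. A picture is of the moment at which its call begins: read the wrist's pose just before it. camera_info takes no time and is no camera call; for the wrist camera it gives the pose at the moment of the call.
- manip.sign_off(): hands the job in; it is judged then, once.
The state is a dict: "clock": time; "joints": joint angles; "qd": joint speeds; "effort": joint torques, N m; "eef_pos": TCP position; "eef_rot": TCP orientation; "wrist_force": force on the tool from outside, world axes, zero at the start; "moment": the same for the moment, N m; "finger_gap": finger opening in mm; "finger_force": force on a finger pad.
Only numpy, scipy, OpenCV 4.12 (cv2) and the standard library are available. Lean on these libraries where they do the work, as an engineer would, in place of code of your own. Each camera call takes 0.05 s, during which the arm holds its last target. There are 200 camera calls.

## Working session

There is one attempt and no reset: what is moved stays moved. The work goes in short steps, Python scripts to look and compute and a tool call to move; the robot and the scene stay as the last step left them, time stands still between calls to the robot, and variables do not carry over. Pictures are saved under pics/ and viewed, at most 10 in all, crops included, and the job is handed in when it is done.

Besides the shell and the picture viewer there is one more tool, called after "Emit:" as a command line: name --argument value ..., lists and objects as JSON in quotes. step_arm: Moves the arm, as the interface text tells. Its arguments: {"type":"object","properties":{"series":{"type":"array"},"squeeze":{"type":"number"}},"required":["series"]}

```bash
mkdir -p pics
cat > h.py <<'E'
import numpy as np, cv2
from cell import manip
from scipy.spatial.transform import Rotation as R
def cloud(name):
    i=manip.camera_info(name); p,d=manip.camera(name)
    f=200/np.tan(np.radians(i["fovy"])/2)
    v,u=np.mgrid[:400,:640]
    c=np.dstack([(u-i["cx"])/f*d,(v-i["cy"])/f*d,d])
    o=np.array(i["orientation"],float)
    M=o if o.shape==(3,3) else R.from_euler('xyz',o).as_matrix()
    w=c@M.T+np.array(i["eye"]); w[d==0]=np.nan
    return p,w
E
python3 - <<'E'
from h import *
print(manip.camera_info("top")); print(manip.read_state())
p,w=cloud("top"); cv2.imwrite("pics/top.png",p); np.save("top.npy",w)
q,w2=cloud("scene"); cv2.imwrite("pics/scene.png",q)
z=w[...,2]
for r in range(20,400,40): print(r,[None if np.isnan(a).any() else a.round().astype(int).tolist() for a in w[r,20:640:100]])
E
```

```text
{'fovy': 44.46652723534485, 'cx': 311.3360339521277, 'cy': 208.77718796666713, 'eye': array([ 423.47171802, -145.59884889, 1717.35371529]), 'orientation': array([-3.07192235, -0.00691037, -1.57873125])}
{'clock': 0.0, 'joints': array([-1.30559768e+00,  3.00467397e-01,  1.52159989e+00, -2.03819035e-05,
        1.32068538e+00, -6.65791223e-02]), 'qd': array([-0.00095305, -0.00083683, -0.00017555,  0.00028091, -0.00030978,
       -0.00035026]), 'effort': array([-3.99601804e-04, -5.31803334e+01, -3.52735984e+01,  7.07626529e-02,
        2.43773824e-02, -9.84309509e-05]), 'eef_pos': array([ 179.07722748, -519.73233794,  192.68041209]), 'eef_rot': array([-3.14043390e+00, -5.74772965e-05,  3.31782795e-01]), 'wrist_force': array([-0.11756063, -0.14870309,  0.86784912]), 'moment': array([-0.07999828, -0.02886556,  0.00416352]), 'finger_force': 0.0, 'finger_gap': 93.81851246058694}
20 [[1586, 1336, -751], [1586, 822, -756], [1582, 302, -752], [1576, -217, -744], [1577, -738, -752], [1567, -1253, -737], [1570, -1781, -748]]
60 [[1081, 875, 9], [1085, 525, -5], [1082, 166, -2], [1078, -194, 2], 
[... 314 characters left out ...]
, -7], [649, 513, 5], [648, 164, -3], [645, -190, -2], [642, -542, 7], [640, -899, -1], [725, -1708, -702]]
220 [[512, 866, -9], [509, 510, 5], [502, 148, 80], [500, -187, 75], [501, -541, -2], [496, -869, 56], [496, -1249, -3]]
260 [[373, 831, 43], [369, 509, 0], [367, 161, 5], [364, -187, 1], [364, -517, 86], [360, -864, 57], [381, -829, 644]]
300 [[240, 820, 55], [232, 506, 1], [228, 162, -7], [225, -186, -1], [222, -535, -4], [227, -855, 65], [295, -817, 656]]
340 [[109, 813, 59], [94, 506, -5], [157, 100, 338], [89, -185, 4], [193, -408, 546], None, [79, -1225, 0]]
380 [[-37, 843, -1], [-40, 502, -2], [-44, 160, -1], [132, -169, 652], [102, -405, 552], [-54, -873, -1], [-57, -1220, -2]]
```

View pics/top.png

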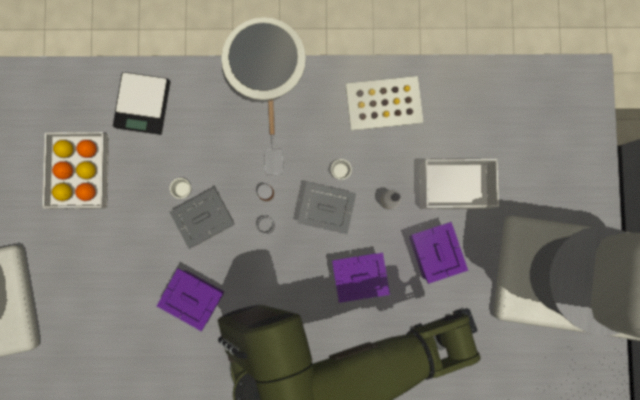

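The top view shows two grey-lidded boxes at about (202,217) and (325,207), with purple decoys at (190,297), (360,277) and (438,251). Next I'll measure the rim heights of the grey boxes and fit rectangles to them.

Run:
```python
from h import *
w=np.load("top.npy"); p=cv2.imread("pics/top.png"); ws=[w]
for k in range(5): ws.append(cloud("top")[1])
w=np.median(ws,0); np.save("top.npy",w)
sat=cv2.cvtColor(p,cv2.COLOR_BGR2HSV)[...,1]
for n,(u,v) in dict(L=(202,217),R=(325,207)).items():
    m=np.zeros((400,640),bool); m[v-38:v+38,u-38:u+38]=1
    m&=(w[...,2]>66)&(w[...,2]<115)&(sat<70)
    k,l,s,c=cv2.connectedComponentsWithStats(m.astype(np.uint8)); m=l==1+np.argmax(s[1:,4])
    P=w[m]; r=cv2.minAreaRect(P[:,:2].astype(np.float32)); print(n,r,m.sum())
    (cx,cy),(a,b),th=r; t=np.radians(th)
    if a>b: t+=np.pi/2   # x along short side
    t=(t+np.pi/2)%np.pi-np.pi/2
    loc=(P[:,:2]-[cx,cy])@np.array([[np.cos(t),-np.sin(t)],[np.sin(t),np.cos(t)]])
    print("yaw",t, "floor", np.nanmedian(w[v-38:v+38,u-38:u+38,2][w[v-38:v+38,u-38:u+38,2]<20]))
    for sx in(-1,1):
        for sy in(-1,1):
            e=(loc[:,0]*sx>0)&(loc[:,1]*sy>0)&((abs(loc[:,0])>52)|(abs(loc[:,1])>67))&(abs(loc[:,0])<66)&(abs(loc[:,1])<81)
            print(sx,sy,np.median(P[e,2]))
    e=(abs(loc[:,0])<40)&(abs(loc[:,0])>15)&(abs(loc[:,1])<55);print("mid",np.median(P[e,2]))
big=cv2.resize(p[140:320,130:480],None,fx=2.2,fy=2.2,interpolation=cv2.INTER_CUBIC); cv2.imwrite("pics/crop.png",big)
```

```text
L ((511.19952392578125, 209.45211791992188), (140.44032287597656, 170.5865478515625), 28.234460830688477) 2124
yaw 0.492784304020887 floor -0.43333273509580295
-1 -1 86.65844308289286
-1 1 86.46328113698007
1 -1 86.75092226992444
1 1 86.44981264138539
mid 81.55428570742964
R ((540.8162841796875, -208.53195190429688), (170.04168701171875, 140.22935485839844), 76.97706604003906) 2098
yaw -0.2272930758711018 floor -0.10256184889499309
-1 -1 96.9158169924849
-1 1 96.92585976002931
1 -1 96.78352352967471
1 1 96.8160539989126
mid 81.93284665641585
```

View pics/scene.png

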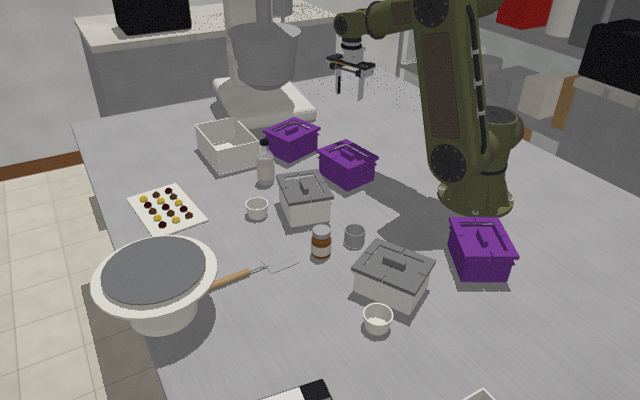

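The right box is the target: its rim is at 97 mm, centre about (541, −208.5), yaw −0.227. I'll press with closed fingers at (±58, ±55) in the box frame, starting over front right at (472, −249).

Emit:
step_arm --series '[29.3, 27.1, 0, -0.056, 1, 29.3, 27.1, 0, -0.056, 1, 29.3, 27.1, 0, -0.056, 1, 29.3, 27.1, 0, -0.056, 1, 29.3, 27.1, 0, -0.056, 1, 29.3, 27.1, 0, -0.056, 1, 29.3, 27.1, 0, -0.056, 1, 29.3, 27.1, 0, -0.056, 1, 29.3, 27.1, 0, -0.056, 1, 29.3, 27.1, 0, -0.056, 1, 0, 0, -25, 0, 1, 0, 0, -25, 0, 1, 0, 0, 0, 0, 1, 0, 0, 0, 0, 1]' --squeeze 20

```text
clock: 2.1
eef_pos: [472.5, -249.3, 144.3]
eef_rot: [3.141, -0.001, -0.228]
wrist_force: [0.2, -0.2, -0.2]
finger_gap: 0.6
finger_force: 0.0
```

Emit:
step_arm --series '[0, 0, -10, 0, 1, 0, 0, -10, 0, 1, 0, 0, -2, 0, 1, 0, 0, -2, 0, 1, 0, 0, -2, 0, 1, 0, 0, 0, 0, 1, 0, 0, 0, 0, 1]'

```text
clock: 2.98
eef_pos: [472.2, -249.0, 117.4]
eef_rot: [3.142, -0.0, -0.228]
wrist_force: [0.2, -0.3, 0.8]
finger_gap: 0.3
finger_force: 0.0
```

Emit:
step_arm --series '[0, 0, -2, 0, 1, 0, 0, -1.5, 0, 1, 0, 0, 0, 0, 1]'

```text
clock: 3.35
eef_pos: [472.1, -249.0, 113.6]
eef_rot: [-3.142, 0.0, -0.228]
wrist_force: [0.1, 0.0, -0.2]
finger_gap: 0.0
finger_force: 0.0
```

Run:
```python
from h import *
q,w=cloud("scene"); cv2.imwrite("pics/s2.png",cv2.resize(q[130:250,230:390],None,fx=4.5,fy=4.5,interpolation=cv2.INTER_CUBIC))
print(manip.read_state()["wrist_force"])
```

```text
[-0.71601177  0.32608519  0.14979124]
```

View pics/s2.png

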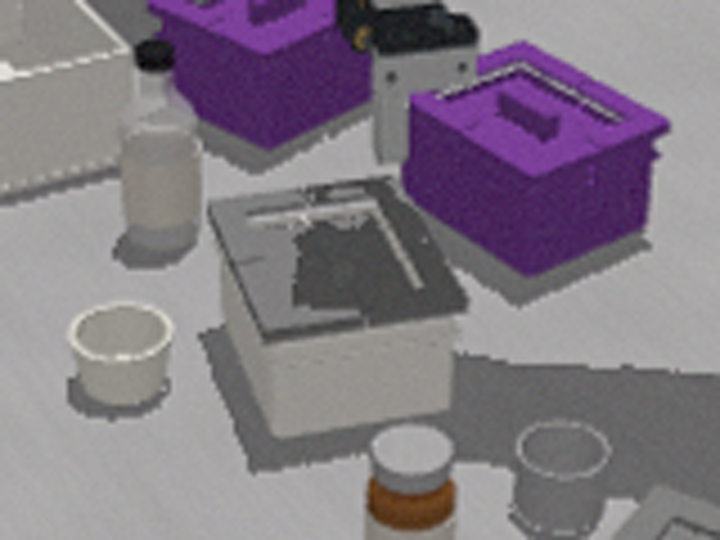

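The crop doesn't match what I expect. The finger shows up behind the box at crop (400,100), not on its near corner. I'll project the TCP and box points into this view.

```bash
python3 - <<'E'
from h import *
s=manip.read_state(); print(s["eef_pos"],s["joints"].round(3))
def proj(n,P):
    i=manip.camera_info(n); f=200/np.tan(np.radians(i["fovy"])/2)
    c=(np.array(P)-i["eye"])@R.from_euler('xyz',i["orientation"]).as_matrix()
    return [round(f*c[0]/c[2]+i["cx"]),round(f*c[1]/c[2]+i["cy"])]
print({n:manip.camera_info(n) for n in("scene","wrist")})
for n in("scene","top"):
    q,w=cloud(n); 
    for P in([472,-249,90],[472,-249,190],[541,-208,100],[609.9,-168,97]): print(n,P,proj(n,P))
    for P,c in(([472,-249,90],(0,0,255)),([541,-208,100],(0,255,0))): cv2.circle(q,proj(n,P),2,c,1)
    cv2.imwrite(f"pics/{n}3.png",q); np.save(n+"3.npy",w)
E
python3 -c "
import cv2,numpy as np
a=cv2.imread('pics/scene3.png');b=cv2.imread('pics/top3.png')
cv2.imwrite('pics/both3.png',np.vstack([cv2.resize(a[60:260,180:480],None,fx=2,fy=2),cv2.resize(b[160:260,180:480],None,fx=2,fy=2)]))"
```

```text
[ 472.11404618 -248.98172558  113.65925057] [-0.554  0.344  1.658 -0.     1.14   1.245]
{'scene': {'fovy': 44.7301711318443, 'cx': 322.2943110735271, 'cy': 192.28391047290356, 'eye': array([1145.26815695,  908.71855414,  895.71678102]), 'orientation': array([-2.14797582, -0.01932467,  2.61243403])}, 'wrist': {'fovy': 67.73758750932022, 'cx': 317.82352430175837, 'cy': 198.40734731860204, 'eye': array([ 547.12009434, -266.23379385,  306.11613468]), 'orientation': array([ 2.87202544e+00, -2.92194795e-04, -1.79811141e+00])}}
scene [472, -249, 90] [316, 175]
scene [472, -249, 190] [317, 147]
scene [541, -208, 100] [304, 184]
scene [609.9, -168, 97] [290, 197]
top [472, -249, 90] [339, 228]
top [472, -249, 190] [341, 227]
top [541, -208, 100] [327, 207]
top [609.9, -168, 97] [314, 187]
```

View pics/both3.png

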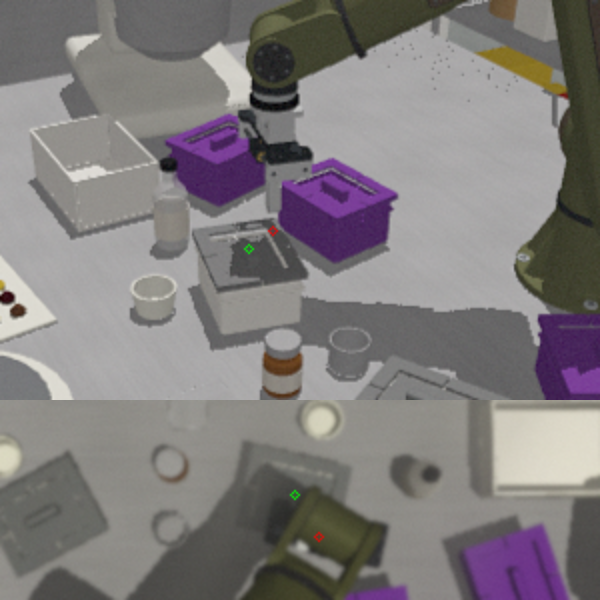

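Run:
```python
from h import *
w=np.load("scene3.npy")
for v in range(120,184,4): print(v,[None if np.isnan(w[v,u]).any() else w[v,u].round().astype(int).tolist() for u in (312,317,321,330)])
p,x=cloud("wrist"); cv2.imwrite("pics/wr.png",p); np.save("wr.npy",x)
```

```text
120 [[509, -215, 304], [492, -217, 299], [481, -212, 299], [115, -752, 1]]
124 [[498, -234, 281], [495, -210, 290], [484, -207, 289], [131, -725, -3]]
128 [[504, -224, 273], [495, -211, 277], [483, -207, 276], [154, -688, -1]]
132 [[503, -226, 259], [500, -202, 269], [482, -209, 262], [175, -652, 1]]
136 [[520, -196, 263], [509, -185, 265], [501, -176, 268], [477, -167, 266]]
140 [[510, -213, 241], [519, -168, 263], [506, -167, 260], [479, -162, 256]]
144 [[330, -531, 37], [518, -169, 249], [506, -167, 247], [478, -163, 242]]
148 [[330, -531, 21], [514, -175, 232], [503, -171, 231], [477, -164, 228]]
152 [[323, -543, -4], [478, -238, 180], [387, -365, 96], [343, -378, 79]]
156 [[342, -508, 0], [478, -237, 167], [385, -370, 78], [377, -323, 99]]
160 [[357, -482, -1], [478, -237, 152], [389, -361, 68], [379, -319, 85]]
164 [[372, -455, -1], [477, -238, 137], [384, -370, 45], [376, -322, 67]]
168 [[388, -426, 2], [372, -418, 1], [383, -371, 28], [378, -319, 54]]
172 [[482, -261, 98], [466, -255, 96], [384, -369, 14], [374, -324, 34]]
176 [[477, -269, 77], [479, -233, 97], [469, -225, 98], [375, -322, 19]]
180 [[493, -241, 81], [492, -211, 98], [481, -204, 98], [377, -317, 6]]
```

View pics/wr.png

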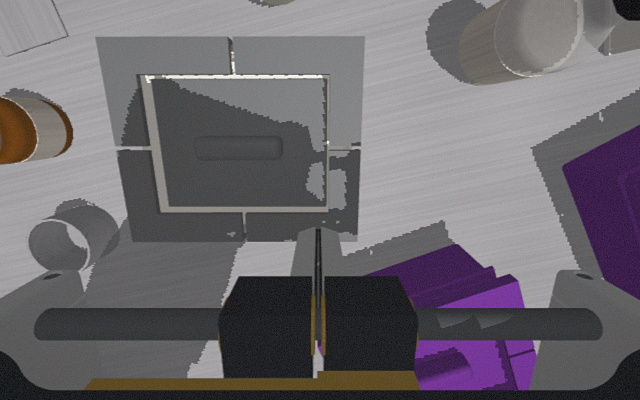

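The finger's lower edge is at about z 130, roughly 40 mm higher than the reported TCP implies, so it is still hovering above the rim. The lateral position agrees. I'll get the tip height from the wrist depth.

Run:
```python
from h import *
x=np.load("wr.npy"); 
for v in range(222,290,6): print(v,[None if np.isnan(x[v,u]).any() else x[v,u].round().astype(int).tolist() for u in (300,308,314,324,332)])
q=manip.read_state(); print(q["eef_pos"],q["wrist_force"])
w=np.load("scene3.npy")
for v in range(162,172): print(v,[w[v,u].round().tolist() for u in(314,316,318)])
```

```text
222 [[477, -237, 100], [475, -242, 97], [474, -247, 98], [472, -254, 98], [471, -260, 98]]
228 [[472, -235, 97], [470, -241, 98], [481, -249, 129], [480, -255, 129], [467, -259, 99]]
234 [[483, -240, 139], [482, -245, 139], [481, -249, 139], [480, -255, 140], [479, -259, 140]]
240 [[483, -241, 148], [482, -245, 148], [481, -249, 148], [480, -254, 148], [479, -259, 148]]
246 [[483, -241, 156], [482, -246, 157], [482, -249, 158], [479, -254, 156], [479, -258, 157]]
252 [[483, -242, 164], [482, -246, 164], [481, -249, 164], [480, -254, 164], [478, -258, 163]]
258 [[482, -242, 170], [481, -246, 170], [481, -249, 171], [480, -254, 171], [479, -258, 171]]
264 [[483, -243, 177], [482, -246, 177], [480, -249, 175], [481, -254, 178], [479, -258, 177]]
270 [[482, -243, 183], [482, -247, 183], [480, -249, 180], [480, -254, 182], [480, -257, 184]]
276 [[505, -251, 230], [504, -253, 229], [479, -249, 185], [504, -258, 230], [503, -260, 230]]
282 [[505, -252, 233], None, [479, -249, 190], [504, -258, 233], [504, -260, 234]]
288 [[505, -252, 235], [505, -254, 236], [479, -249, 195], [504, -258, 237
[... 151 characters left out ...]
, [474.0, -238.0, 144.0]]
163 [[485.0, -243.0, 140.0], [482.0, -235.0, 144.0], [476.0, -233.0, 143.0]]
164 [[485.0, -242.0, 137.0], [481.0, -238.0, 138.0], [475.0, -235.0, 138.0]]
165 [[485.0, -243.0, 133.0], [479.0, -241.0, 133.0], [473.0, -239.0, 132.0]]
166 [[486.0, -241.0, 131.0], [477.0, -244.0, 127.0], [361.0, -429.0, 1.0]]
167 [[375.0, -435.0, -2.0], [367.0, -433.0, -3.0], [364.0, -424.0, 0.0]]
168 [[377.0, -431.0, -4.0], [375.0, -421.0, 1.0], [366.0, -421.0, -2.0]]
169 [[467.0, -275.0, 97.0], [461.0, -271.0, 98.0], [368.0, -417.0, -3.0]]
170 [[471.0, -267.0, 99.0], [468.0, -260.0, 102.0], [458.0, -264.0, 97.0]]
171 [[473.0, -264.0, 97.0], [469.0, -258.0, 99.0], [461.0, -259.0, 96.0]]
```

The tip is at about 128 with TCP z 113.6. Contact should come at TCP ≈ 82 and the snap at ≈ 77.

Emit:
step_arm --series '[0, 0, -9, 0, 1, 0, 0, -9, 0, 1, 0, 0, -9, 0, 1, 0, 0, -2, 0, 1, 0, 0, -2, 0, 1, 0, 0, -1, 0, 1, 0, 0, 0, 0, 1]'

```text
clock: 4.42
eef_pos: [472.1, -248.9, 81.6]
eef_rot: [-3.142, 0.0, -0.228]
wrist_force: [-1.7, 0.7, 2.7]
finger_gap: 0.5
finger_force: 0.9
```

Contact is starting (2.7 N). Continuing in 1 mm rows.

Emit:
step_arm --series '[0, 0, -1, 0, 1, 0, 0, -1, 0, 1, 0, 0, 0, 0, 1]'

```text
clock: 4.8
eef_pos: [472.2, -249.0, 79.6]
eef_rot: [-3.142, 0.0, -0.228]
wrist_force: [0.8, -1.1, 0.2]
finger_gap: 0.5
finger_force: 0.0
```

Emit:
step_arm --series '[0, 0, -1, 0, 1, 0, 0, -1, 0, 1, 0, 0, -1, 0, 1, 0, 0, 0, 0, 1]'

```text
clock: 5.3
eef_pos: [472.1, -249.0, 76.7]
eef_rot: [-3.142, 0.0, -0.228]
wrist_force: [-0.6, -0.2, -0.3]
finger_gap: 0.6
finger_force: 0.0
```

```bash
cat >> h.py <<'E'
def rims(c=(541,-208.5),t=-0.227,name="wrist",n=4):
    w=np.median([cloud(name)[1] for _ in range(n)],0)
    P=w[~np.isnan(w).any(-1)]; 
    loc=(P[:,:2]-c)@np.array([[np.cos(t),-np.sin(t)],[np.sin(t),np.cos(t)]]); a=abs(loc)
    ring=((a[:,0]>51)|(a[:,1]>66))&(a[:,0]<67)&(a[:,1]<82)&(P[:,2]>70)&(P[:,2]<105)
    for n_,sx,sy in(("FL",-1,1),("FR",-1,-1),("RL",1,1),("RR",1,-1)):
        e=ring&(loc[:,0]*sx>6)&(loc[:,1]*sy>6); print(n_,e.sum(),np.percentile(P[e,2],[20,50,80]).round(1) if e.any() else None)
E
python3 -c "
from h import *
rims(); rims(name='scene'); print(manip.read_state()['clock'])"
```

```text
FL 5936 [97.  97.8 98.1]
FR 3435 [87.6 87.9 88.2]
RL 8157 [97.6 98.  98.4]
RR 7436 [97.8 98.1 98.4]
FL 178 [76.7 95.9 97. ]
FR 77 [85.5 86.4 87.5]
RL 181 [75.7 95.9 97.1]
RR 110 [95.1 96.1 97.1]
5.7
```

Front right is shut (rim at 87). Next is rear right: +113, −26.

Emit:
step_arm --series '[0, 0, 14, 0, 1, 0, 0, 14, 0, 1, 28.2, -6.5, 0, 0, 1, 28.2, -6.5, 0, 0, 1, 28.2, -6.5, 0, 0, 1, 28.2, -6.5, 0, 0, 1, 0, 0, 0, 0, 1, 0, 0, -10, 0, 1, 0, 0, -9, 0, 1, 0, 0, -2, 0, 1, 0, 0, -2, 0, 1, 0, 0, -1, 0, 1, 0, 0, -1, 0, 1, 0, 0, -1, 0, 1, 0, 0, -1, 0, 1, 0, 0, -1, 0, 1, 0, 0, 0, 0, 1]'

```text
clock: 7.82
eef_pos: [584.9, -275.0, 76.6]
eef_rot: [-3.142, 0.0, -0.228]
wrist_force: [1.1, -0.3, -0.0]
finger_gap: 0.0
finger_force: 0.0
```

```bash
python3 -c "
from h import *
rims(n=2); rims(name='scene',n=2)"
```

```text
FL 1825 [80.5 81.3 97.8]
FR 31 [80.9 87.4 87.6]
RL 4525 [97.5 97.9 98.2]
RR 2554 [87.5 87.9 88.4]
FL 171 [76.9 95.9 96.9]
FR 91 [85.3 86.4 87.6]
RL 175 [76.1 95.5 96.9]
RR 79 [85.6 86.6 88.7]
```

Rear right is shut. Next is rear left: +25, +107.

Emit:
step_arm --series '[0, 0, 14, 0, 1, 0, 0, 14, 0, 1, 6.2, 26.8, 0, 0, 1, 6.2, 26.8, 0, 0, 1, 6.2, 26.8, 0, 0, 1, 6.2, 26.8, 0, 0, 1, 0, 0, 0, 0, 1, 0, 0, -10, 0, 1, 0, 0, -9, 0, 1, 0, 0, -2, 0, 1, 0, 0, -2, 0, 1, 0, 0, -1, 0, 1, 0, 0, -1, 0, 1, 0, 0, -1, 0, 1, 0, 0, -1, 0, 1, 0, 0, -1, 0, 1, 0, 0, 0, 0, 1]'

```text
clock: 10.15
eef_pos: [609.7, -167.8, 76.6]
eef_rot: [-3.142, 0.0, -0.228]
wrist_force: [0.6, -0.4, 0.2]
finger_gap: 0.7
finger_force: 0.0
```

Emit:
step_arm --series '[0, 0, 14, 0, 1, 0, 0, 14, 0, 1, -28.2, 6.5, 0, 0, 1, -28.2, 6.5, 0, 0, 1, -28.2, 6.5, 0, 0, 1, -28.2, 6.5, 0, 0, 1, 0, 0, 0, 0, 1, 0, 0, -10, 0, 1, 0, 0, -9, 0, 1, 0, 0, -2, 0, 1, 0, 0, -2, 0, 1, 0, 0, -1, 0, 1, 0, 0, -1, 0, 1, 0, 0, -1, 0, 1, 0, 0, -1, 0, 1, 0, 0, -1, 0, 1, 0, 0, 0, 0, 1]'

```text
clock: 12.28
eef_pos: [496.9, -141.8, 76.7]
eef_rot: [-3.142, 0.0, -0.228]
wrist_force: [0.1, 0.9, -0.8]
finger_gap: 1.0
finger_force: 0.0
```

Emit:
step_arm --series '[0, 0, 20, 0, 1, 0, 0, 30, 0, 1, -20, 0, 30, 0, 1, -30, 0, 30, 0, 1, -30, 0, 20, 0, 1, 0, 0, 0, 0, 1, 0, 0, 0, 0, 1]'

```text
clock: 13.15
eef_pos: [417.3, -141.8, 206.4]
eef_rot: [-3.142, 0.0, -0.228]
wrist_force: [-0.7, -0.3, -0.2]
finger_gap: 0.5
finger_force: 0.0
```

```bash
python3 -c "
from h import *
rims(n=2); rims(name='scene',n=2)
p,_=cloud('wrist'); cv2.imwrite('pics/end.png',p)"
```

```text
FL 1990 [87.6 88.  88.4]
FR 2002 [87.6 88.  88.5]
RL 788 [87.6 88.1 88.6]
RR 786 [87.7 88.1 88.6]
FL 115 [85.2 86.3 87.4]
FR 95 [85.  86.2 87.7]
RL 120 [85.1 86.4 87.9]
RR 99 [85.3 86.6 87.4]
```

View pics/end.png

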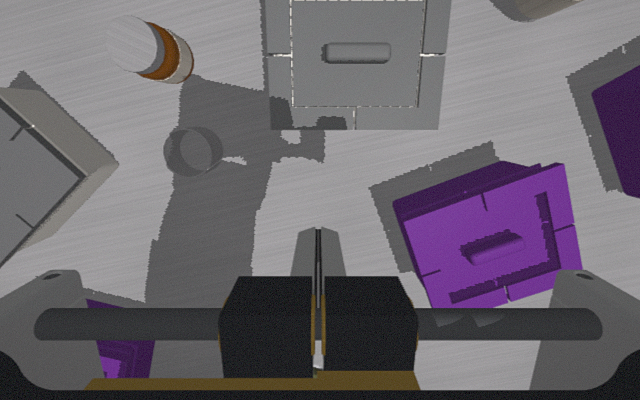

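All four sections now read 87–88 mm, so they are shut. The last view shows the box in place at about (355,60), its neighbours standing, and the gripper clear of everything. Handing in.

```bash
python3 -c "
from cell import manip
print(manip.sign_off())"
```

```text
the job is handed in; nothing more can be done
None
```

All four rim sections of the box measured shut (rim at 87–88 mm, down from 97), the box and its neighbours looked undisturbed in the last view, and I handed the job in at about 13 s; no verdict came back.

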